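Open the fold-down desk and move the chopstick holder onto it

TASK

Open the small fold-down desk: clear away the bamboo chopstick holder standing in its way, pull both slide-out supports out as far as they go, and only then lower the flap onto them, gently, never letting it drop. Finish with the chopstick holder standing upright on the lowered flap, square to the desk with a broad side facing out and its back no more than about a centimetre from the small drawer fronts (it may touch them). Leave the figurine, night lamp, tin and saucer where they are.

Things in the scene. Friction and masses are not known exactly. Their poses are not given: they have to be found in the camera images.
- desk: Fixed plywood fold-down desk 260 mm wide. Origin on the surface right under the flap's hinge line, mid-width; x points into the desk, away from the robot, y left, z up; 'desk x, y' below. Flat drawer fronts at desk x = +4 mm, from z = 85 (lowered flap's level) to the roof at 210 mm; base front below at x = 0. Outer desk depth 154 mm. Turned by up to 0.2 rad.
- desk_bay (a point): Point on the hinge line, mid-width, 85 mm above the desk's origin, axes as the desk's: level of the upper side of the lowered flap. A thing standing on the lowered flap has its underside at this height.
- flap (a joint): Flap angle: 0 closed, upright; 1.571 level; 1.95 hanging if the supports are in. Hinge along desk y through desk_bay; the top edge swings to desk -x and down. Starts 0 to 0.1, stays put below 0.25 rad, beyond that it falls by its weight (0.4 kg, friction 0.1 N m). Board 240 mm wide, 140 mm from hinge to edge, 12 mm thick: closed it fills desk x -12 to 0; lowered, 12 mm below desk_bay.
- flap_rail (a point): Middle of the rail handle: round rod 10 mm thick, 120 mm long along desk y, on two end legs, 38 mm beyond the flap's edge (33 mm clear between), 178 mm from the hinge, 6 mm to the outer side. Closed: 263 mm up, clear above the roof; pinch it from above across desk x: it can turn in the fingers as they follow its quarter circle. Lowered: 178 mm before the hinge, 79 mm up.
- left_support (a joint): Travel of the left (desk +y) slide-out support: 0 = in, 0.100 m = fully out (stop) towards desk -x. Starts 0 to 0.015. Slides with about 3 N, stays where left. Wooden bar 20 mm wide, 24 mm high, top 73 mm above the surface, at desk y = +75 mm.
- right_support (a joint): The same for the right support, at desk y = -75 mm.
- left_knob (a point): Centre of the left support's dark steel knob: an upright cylinder 18 mm across and 36 mm high, from 34 to 70 mm above the surface, on a thin neck; 60 mm in front of the hinge line (48 mm in front of the closed flap's outer face) when the support is in, moving out with it. Pinch across desk y from above.
- right_knob (a point): The same for the right support.
- holder: Loose bamboo block drilled on top, 40 (own x) x 62 (own y) x 120 mm high, 0.15-0.3 kg, origin at underside centre. Starts about 145 mm before the hinge, in the way of one support and the flap, broad sides about parallel to the desk's front. Figurine or lamp is about 12 mm from its outer narrow side, so there it can be taken only across its 40 mm; close to the drawers only across its 62 mm.
- figurine: Loose white ceramic seated Buddha, 72 mm across, 133 mm high, origin at the centre of its underside. Beside the flap's sweep, at the left or the right. To be left alone.
- lamp: Loose frosted plastic night lamp with a press button on top, 72 mm across, 119 mm high, origin at the centre of its underside. On the other side of the flap from the figurine. To be left alone.
- tin: Loose flat round steel tin with closed lid, 63 mm across, 24 mm high, origin at the centre of its underside. Under the path of the support that the holder does not block; knob, support and flap pass above it. To be left alone.
- saucer: Loose round ceramic saucer 80 mm across with a glass marble fixed in it, 29 mm high in all, origin at the centre of its underside. In front of the desk, 245 to 260 mm before the hinge line, anywhere from left to right. To be left alone.

How it is judged:
By the outcome, as a careful person would: the job done as asked, in the order asked, and still so for the second after the job is handed in, with the robot touching nothing.
It also fails if it takes over 72 s, if anything falls off the work surface, if the arm or the gripper's body presses on something with over 40 N, if the wrist force passes 120 N, or if a joint passes its speed limit or range.

ROBOT

A 6-joint arm with a two-finger parallel gripper is mounted at the origin on the work surface. World frame = base frame: x ahead of the robot, y to its left, z up, the work surface at z = 0. Lengths are in m, angles in rad, forces in N, time in s.
With the tool pointing down it reaches from about 0.35 to 1 m from the base axis. Payload 7.1 kg.
Tool frame: the origin (TCP) lies midway between the tips of the shut fingers; the grasp point (between the pads) lies 19 mm behind it; z points along the fingers, y is the line along which they close (so a half turn about z gives the same grasp; the last joint's range is limited). The gripper opens to 85 mm and grips with 20 to 120 N. Pads are 22 mm wide; open, the fingers measure 114 mm over their backs; the gripper's body (76 mm by 85 mm) begins 54 mm behind the grasp point. The pads swing forward as they close: fully open they stand 13 mm farther back than shut.
Start: joints at [-1.26, 0.423, 1.63, -0, 1.089, -0.019], TCP at [0.202, -0.591, 0.231] pointing down, gripper open.
Joint ranges: [-3, 3], [-0.9, 2.11], [0.09, 2.58], [-1.31, 4.45], [0.11, 2.69], [-2.54, 2.54]. Speed limits (rad/s): [2.39, 2.39, 3.01, 3.14, 3.14, 3.14].

INTERFACE

Orientations are given as [roll, pitch, yaw] about the fixed x, y, z axes, in that order (R = Rz(yaw) Ry(pitch) Rx(roll)).
In Python, from bench import r, cams gives the robot as it stands.
- The arm moves only by the tool move_arm, never from a script. Its arguments are lists of equal length, an entry for each row: "slide": the shift along the tool's x, y, z as a fraction of full scale, a list of three; "turn": the turn, a rotation vector about the tool's x, y, z as a fraction of full scale, a list of three. In form: {"slide": [[dx, dy, dz], ...], "turn": [[rx, ry, rz], ...]}. A call has 1 to 20 rows; each row is the pose to reach, as a shift and turn from the pose commanded when the call began, along the tool's axes at that moment; what a row does not reach only later rows make up. Full scale, the value 1, is 0.5 m for a shift and 1.5 rad for a turn. A row lasts 1/10 s, in which the tool goes at most 50 mm and 8.59 degrees, less where a joint would pass 70% of its speed; a pose out of reach is approached as far as the arm can. A call with a number of a shift or a turn outside -1 to 1 is refused whole. A call with a gripper value outside its range is refused whole. "claw" is the closure, from 0 (fully open) to 1 (shut), set as the call begins (left out, the last holds). The fingers move at their own pace and stop on an object; "newtons" is the grip in N (left out, the last holds). Time passes only in rows, so rows that repeat a pose let the fingers close. It gives the time, the measured TCP pose, the force, the opening and the grip force at its end, in the units of the state.
- r.read_state(): the state, without advancing time (a new reading comes with each control period).
- cams.snapshot(name): name is "scene" or "top"; returns a dict with "color" (480x640x3 uint8, red, green, blue), "range_z" (480x640 float32, m along the optical axis (not along the pixel's ray), 0 where there is no reading), "mtx" (3x3 intrinsics, pixels), "k1" (the pictures are not rectified: a ray, as slopes to the right and down, at radius r is drawn at 1 + k1 r^2 times it, then the intrinsics apply), "extrinsics" (4x4, takes a point from world to camera coordinates). Camera axes: x right, y up, looking along -z (the intrinsics and any distortion apply to the point x, -y, -z); pixel columns grow to the right and rows downward; lengths in m; the calibration is good to about 2 mm. A picture is of the moment at which its call begins.
- r.sign_off(): hands the job in; it is judged then, once.
The state is a dict: "t": time; "joint_pos": joint angles; "qd": joint speeds; "tau": joint torques, N m; "ee_pos": TCP position; "eef_rot": TCP orientation; "force": force on the tool from outside, world axes, zero at the start; "torque": the same for the moment, N m; "grip_width": opening from 0.0 (shut) to 1.0 (fully open); "grip_force": force on a finger pad.
Only numpy, scipy, OpenCV 4.12 (cv2) and the standard library are available. Lean on these libraries where they do the work, as an engineer would, in place of code of your own. Each camera call takes 0.05 s, during which the arm holds its last target. There are 200 camera calls.

## Working session

There is one attempt and no reset: what is moved stays moved. The work goes in short steps, Python scripts to look and compute and a tool call to move; the robot and the scene stay as the last step left them, time stands still between calls to the robot, and variables do not carry over. Pictures are saved under pics/ and viewed, at most 10 in all, crops included, and the job is handed in when it is done.

Besides the shell and the picture viewer there is one more tool, called after ">>>" as name(argument=value, ...), one argument or row to a line, values as JSON. move_arm: Moves the arm, as the interface text tells. Its arguments: {"type":"object","properties":{"slide":{"type":"array","items":{"type":"array","items":{"type":"number"}}},"turn":{"type":"array","items":{"type":"array","items":{"type":"number"}}},"claw":{"type":"number"},"newtons":{"type":"number"}},"required":["slide","turn"]}

```bash
ls; mkdir -p pics
cat > h.py <<'E'
import numpy as np, cv2
from bench import r, cams
def snap(n):
    s=cams.snapshot(n); return s
def cloud(s):
    z=s["range_z"]; K=s["mtx"]; k=s["k1"]; E=s["extrinsics"]
    v,u=np.mgrid[0:480,0:640]
    xd=(u-K[0,2])/K[0,0]; yd=(v-K[1,2])/K[1,1]
    x,y=xd.copy(),yd.copy()
    for _ in range(20):
        f=1+k*(x*x+y*y); x,y=xd/f,yd/f
    P=np.stack([x*z,-y*z,-z],-1)
    W=(P-E[:3,3])@E[:3,:3]
    W[z==0]=np.nan
    return W
E
python3 - <<'E'
from h import *
for n in("top","scene"):
    s=snap(n); cv2.imwrite(f"pics/{n}0.png",s["color"][:,:,::-1]); np.savez(f"/tmp/{n}0.npz",W=cloud(s),c=s["color"])
    E=s["extrinsics"]; print(n,-E[:3,:3].T@E[:3,3],s["mtx"][0],s["k1"])
print(r.read_state())
E
```

```text
pics
top [0.44990313 0.06652035 1.0826573 ] [438.24911852   0.         319.50778669] -0.11068811091745903
scene [ 0.76971146 -0.01383233  0.90888431] [433.07121895   0.         324.70844374] -7.942223085029504e-05
{'t': 0.1, 'joint_pos': array([-1.26000324e+00,  4.23736231e-01,  1.63062542e+00,  1.05553235e-05,
        1.08860335e+00, -1.89637934e-02]), 'qd': array([-0.00042867, -0.002317  , -0.00252294,  0.00146553, -0.00038177,
       -0.00074442]), 'tau': array([ 4.30637901e-04, -5.58422327e+01, -2.82445568e+01, -3.96191444e-05,
        3.01655658e-03,  6.21142604e-06]), 'ee_pos': array([ 0.20227852, -0.59083272,  0.23063638]), 'eef_rot': array([-3.14022074e+00, -3.53665807e-05,  3.29751956e-01]), 'force': array([-0.28780511,  0.0225673 , -1.18422494]), 'torque': array([-0.0202532 ,  0.00285715,  0.01070763]), 'grip_force': 0.0, 'grip_width': 1.0005707907020447}
```

View pics/top0.png

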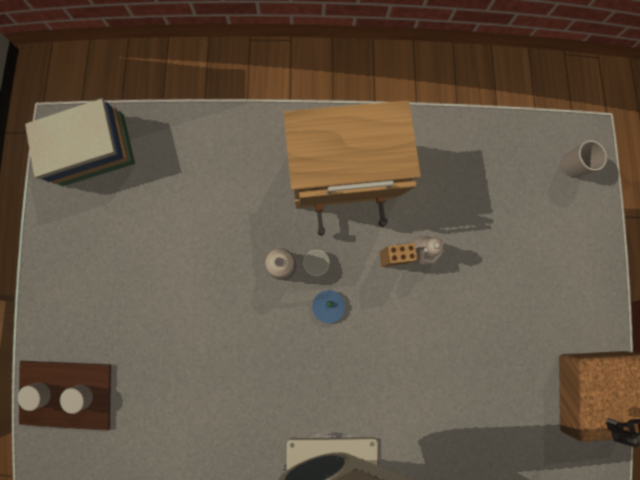

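View pics/scene0.png

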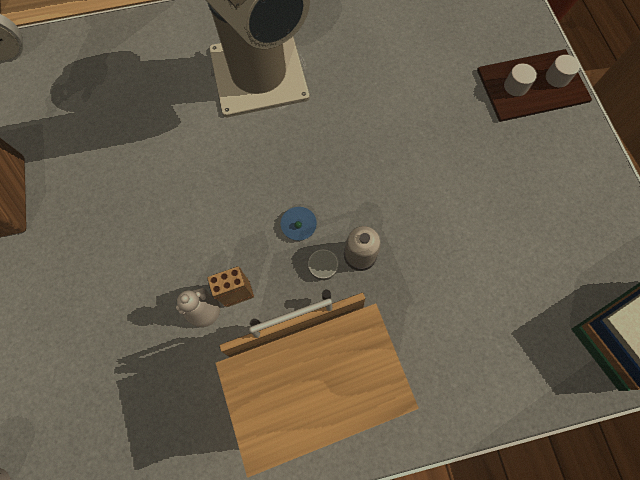

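The top view shows the desk roof (285–418, 103–188), rail (330–393, 187), knobs (321,232) and (383,220), holder (400,254) with the figurine to its right at (432,248), lamp (280,263), tin (316,262) and saucer (329,306).

Run:
```python
from h import *
for n in("top","scene"):
    d=np.load(f"/tmp/{n}0.npz"); W=d["W"]; c=d["c"].astype(int)
    x,y,z=np.moveaxis(W,-1,0)
    def rect(m,name):
        p=W[m]; 
        (cx,cy),(w,h),a=cv2.minAreaRect((p[:,:2]*1000).astype(np.float32)); print(n,name,m.sum(),"c",round(cx,1),round(cy,1),"wh",round(w,1),round(h,1),"a",round(a,2),"z",np.round(np.median(p[:,2])*1000,1))
        return p
    reg=(x>.45)&(x<.95)&(abs(y-.05)<.3)
    def big(m):
        k,l,s,_=cv2.connectedComponentsWithStats(m.astype(np.uint8)); i=1+np.argmax(s[1:,4]); return l==i
    rect(big(reg&(abs(z-.21)<.006)),"roof")
    p=rect(big(reg&(abs(z-.263)<.018)&(c.max(-1)-c.min(-1)<40)),"rail")
    m=reg&(z>.216)&(c.max(-1)-c.min(-1)>40); 
    if m.any(): rect(big(m),"flaptop")
    rect(big(reg&(abs(z-.12)<.006)&(c[...,0]-c[...,2]>35)),"holder")
    lo=reg&(z>.03)&(z<.2)
    k,l,s,_=cv2.connectedComponentsWithStats(lo.astype(np.uint8))
    for i in range(1,k):
        if s[i,4]>25: 
            q=W[l==i]; print("  blob",s[i],np.round(np.nanmin(q,0),3),np.round(np.nanmax(q,0),3))
    m=reg&(abs(z-.07)<.006)&(c.max(-1)<80)
    k,l,s,_=cv2.connectedComponentsWithStats(m.astype(np.uint8))
    for i in range(1,k):
        if s[i,4]>8: print("  knob?",s[i],np.round(np.mean(W[l==i],0),4),np.round(np.ptp(W[l==i],0),3))
    m=reg&(z>.012)&(z<.035)
    k,l,s,_=cv2.connectedComponentsWithStats(m.astype(np.uint8))
    for i in range(1,k):
        if s[i,4]>60: print("  low",s[i],np.round((np.min(W[l==i],0)+np.max(W[l==i],0))/2,4),np.round(np.ptp(W[l==i],0),3))
```

```text
top roof 9977 c 767.2 -29.5 wh 173.7 271.9 a 6.65 z 210.0
top rail 331 c 662.6 -39.9 wh 10.5 128.4 a 6.44 z 266.0
top flaptop 210 c 663.0 -41.2 wh 9.3 112.6 a 6.77 z 223.5
top holder 487 c 547.7 -150.9 wh 40.3 61.6 a 6.34 z 120.0
  blob [393 179  20   3  49] [ 0.697 -0.165  0.156] [ 0.703 -0.121  0.189]
  blob [ 294  186  118   50 1237] [ 0.597 -0.157  0.03 ] [0.687 0.092 0.2  ]
  blob [ 381  236   63   30 1290] [ 0.525 -0.249  0.03 ] [ 0.598 -0.118  0.136]
  blob [265 248  30  31 729] [0.492 0.091 0.032] [0.559 0.156 0.123]
  knob? [377 198   9   4  15] [ 0.6777 -0.1118  0.0688] [0.006 0.019 0.01 ]
  knob? [380 217   8   8  45] [ 0.628  -0.1197  0.0695] [0.017 0.017 0.009]
  knob? [318 226   7   8  43] [0.6052 0.0285 0.0701] [0.016 0.014 0.01 ]
  knob? [418 252   2   6  10] [ 0.5486 -0.2011  0.0698] [0.011 0.004 0.011]
  low [323 198  53   6  76] [ 0.686  -0.0426  0.0217] [0.016 0.13  0.019]
  low [303 250  26  26 529] [0.5323 0.04   0.0231] [0.061 0.061 0.012]
  low [316 290  26   7 112] [0.4588 0.008  0.0157] [0.015 0.061 0.007]
scene roof 20620 c 766.2 -30.0 wh 170.2 270.9 a 6.43
[... 669 characters left out ...]
7 -0.2047  0.0688] [0.009 0.005 0.01 ]
  knob? [219 290  30  12  45] [ 0.5661 -0.1495  0.0698] [0.007 0.059 0.011]
  knob? [322 290   9   9  63] [0.6055 0.0273 0.0692] [0.015 0.017 0.007]
  knob? [202 298   5   4  10] [ 0.5616 -0.2058  0.0724] [0.005 0.006 0.009]
  knob? [250 319   9   7  46] [ 0.6258 -0.1208  0.0695] [0.012 0.016 0.008]
  low [288 230  27  11 118] [0.458  0.0089 0.0149] [0.016 0.059 0.006]
  low [308 250  30  29 693] [0.5314 0.0381 0.0204] [0.062 0.062 0.015]
  low [344 250  33  20 124] [0.5374 0.1199 0.0233] [0.049 0.065 0.022]
  low [223 278  30  29 101] [ 0.5473 -0.1494  0.0237] [0.046 0.061 0.023]
  low [190 293  29  34 211] [ 0.5689 -0.2216  0.0235] [0.061 0.057 0.023]
```

Run:
```python
from h import *
yaw=np.radians(6.4)
for it in range(2):
  for n in("top","scene"):
    d=np.load(f"/tmp/{n}0.npz"); W=d["W"]; c=d["c"].astype(int)
    o=np.array([.686,-.039,0]); R=np.array([[np.cos(yaw),np.sin(yaw),0],[-np.sin(yaw),np.cos(yaw),0],[0,0,1]])
    D=(W-o)@R.T; x,y,z=np.moveaxis(D,-1,0)
    m=(abs(x)<.02)&(abs(y)<.115)&(z>.012)&(z<.05)
    if m.sum()>20:
        f=np.polyfit(y[m],x[m],1); print(n,"base front x",np.round(f,4),m.sum(),np.std(x[m]-np.polyval(f,y[m])))
    m=(abs(z-.21)<.003)&(x>-.01)&(x<.2)&(abs(y)<.15)
    for q in(-.1,0,.1):
        s=m&(abs(y-q)<.02); print(n,"roof x ext at",q,np.round(np.percentile(x[s],[0.5,99.5]),4),end=' ')
    for q in(.06,.12):
        s=m&(abs(x-q)<.02); print("roof y ext",q,np.round(np.percentile(y[s],[0.5,99.5]),4),end=' ')
    print()
    m=(x<-.003)&(x>-.06)&(abs(y)<.11)&(z>.1)&(z<.22)
    f=np.linalg.lstsq(np.c_[z[m]-.085,y[m],np.ones(m.sum())],x[m],rcond=None)[0]; print("flap face: slope, yawslope, x at hinge",np.round(f,4),m.sum())
    m=(abs(z-.265)<.006)&(x<.0)&(x>-.08)&(abs(y)<.07)
    f=np.polyfit(y[m],x[m],1); print("rail",np.round(f,4),np.round([x[m].mean(),(y[m].min()+y[m].max())/2],4))
    for nm,a in dict(saucer=(c[...,2]-c[...,0]>25)).items():
        a=a&(abs(W[...,1])<.25)&(W[...,0]>.35)&(W[...,0]<.6); print(nm,a.sum(),np.nanmin(W[a],0),np.nanmax(W[a],0), np.nanmean(D[a],0))
    for nm,(X,Y) in dict(fig=(.56,-.216),lamp=(.526,.123)).items():
        a=(abs(W[...,0]-X)<.05)&(abs(W[...,1]-Y)<.05)&(z>.1)&(c.max(-1)-c.min(-1)<45); print(nm,np.nanmean(W[a],0),z[a].max())
  break
```

```text
top base front x [ 0.0013 -0.0006] 104 0.0017807319667184807
top roof x ext at -0.1 [-0.0032  0.1664] top roof x ext at 0 [-0.0024  0.1658] top roof x ext at 0.1 [-0.0022  0.1647] roof y ext 0.06 [-0.1325  0.1348] roof y ext 0.12 [-0.1329  0.1352] 
flap face: slope, yawslope, x at hinge [-0.0764 -0.0091 -0.0132] 726
rail [-0.0036 -0.0235] [-0.0235  0.0012]
saucer 750 [ 0.38887404 -0.02962116  0.00791991] [0.46366934 0.04564002 0.02098186] [-0.25280715  0.07630773  0.01394536]
fig [ 0.56250248 -0.22215368  0.11806819] 0.13609846680182425
lamp [0.52596632 0.12346062 0.10940272] 0.12279783925518802
scene roof x ext at -0.1 [-0.0033  0.1649] scene roof x ext at 0 [-0.0032  0.1649] scene roof x ext at 0.1 [-0.0031  0.1649] roof y ext 0.06 [-0.1335  0.1337] roof y ext 0.12 [-0.1334  0.1337] 
flap face: slope, yawslope, x at hinge [-0.0356  0.0002 -0.0075] 1132
rail [-0.0006 -0.0238] [-0.0238  0.0006]
saucer 840 [ 0.38567842 -0.0310893   0.00845056] [0.46550003 0.0470992  0.01802929] [-0.2532026   0.07636395  0.01345372]
fig [ 0.56420599 -0.21697051  0.11736353] 0.13433702482679558
lamp [0.528467   0.12128427 0.10887302] 0.12194504944341639
```

```bash
cat >> h.py <<'E'
from scipy.spatial.transform import Rotation as Ro
YAW=.1117; O=np.array([.686,-.0385,0])
def desk(x,y,z):
    c,s=np.cos(YAW),np.sin(YAW); return O+np.array([c*x-s*y,s*x+c*y,z])
def rot(yaw,tilt=0):  # tool down with yaw; tilt>0: body leans back along -tool x
    return Ro.from_euler('z',yaw)*Ro.from_euler('x',np.pi)*Ro.from_euler('y',tilt)
def to(*targets):
    s=r.read_state(); p=s["ee_pos"]; R=Ro.from_euler('xyz',s["eef_rot"])
    print("t",s["t"],"pos",p.round(4),"rot",s["eef_rot"].round(3))
    for P,Q in targets:
        print("slide",(R.inv().apply(np.asarray(P)-p)/.5).round(3).tolist(),"turn",((R.inv()*Q).as_rotvec()/1.5).round(3).tolist(), "mm",round(1000*np.linalg.norm(P-p)))
E
python3 - <<'E'
from h import *
Q=rot(YAW+np.pi/2)
to(([.547,-.151,.22],Q),([.547,-.151,.076],Q))
print(rot(.1,.4).apply([0,0,1]))
E
```

```text
t 0.1 pos [ 0.2023 -0.5908  0.2306] rot [-3.14 -0.    0.33]
slide [0.937, -0.609, 0.022] turn [-0.001, -0.001, -0.902] mm 559
slide [0.937, -0.609, 0.31] turn [-0.001, -0.001, -0.902] mm 580
[ 0.38747287  0.03887696 -0.92106099]
```

>>> move_arm(
  slide=[
    [0.937,-0.609,0.022],
    [0.937,-0.609,0.022],
    [0.937,-0.609,0.022],
    [0.937,-0.609,0.022],
    [0.937,-0.609,0.022],
    [0.937,-0.609,0.022],
    [0.937,-0.609,0.022],
    [0.937,-0.609,0.022],
    [0.937,-0.609,0.022],
    [0.937,-0.609,0.022],
    [0.937,-0.609,0.022],
    [0.937,-0.609,0.022],
    [0.937,-0.609,0.022],
    [0.937,-0.609,0.022],
    [0.937,-0.609,0.022],
    [0.937,-0.609,0.022],
    [0.937,-0.609,0.022],
    [0.937,-0.609,0.022],
  ],
  turn=[
    [0,0,-0.902],
    [0,0,-0.902],
    [0,0,-0.902],
    [0,0,-0.902],
    [0,0,-0.902],
    [0,0,-0.902],
    [0,0,-0.902],
    [0,0,-0.902],
    [0,0,-0.902],
    [0,0,-0.902],
    [0,0,-0.902],
    [0,0,-0.902],
    [0,0,-0.902],
    [0,0,-0.902],
    [0,0,-0.902],
    [0,0,-0.902],
    [0,0,-0.902],
    [0,0,-0.902],
  ],
  claw=0,
)

```text
t: 1.9
ee_pos: [0.5468, -0.1521, 0.2204]
eef_rot: [3.142, 0.0, 1.682]
force: [-1.1, -0.0, -0.0]
grip_width: 0.999
grip_force: 0.0
```

Run:
```python
from h import *
Q=rot(YAW+np.pi/2)
to(([.547,-.151,.076],Q))
```

```text
t 1.9 pos [ 0.5468 -0.1521  0.2204] rot [3.142 0.    1.682]
slide [0.002, 0.001, 0.289] turn [0.0, 0.0, -0.001] mm 144
```

>>> move_arm(
  slide=[
    [0.001,0.001,0.06],
    [0.001,0.001,0.12],
    [0.001,0.001,0.18],
    [0.001,0.001,0.24],
    [0.001,0.001,0.29],
    [0.001,0.001,0.29],
    [0.001,0.001,0.29],
  ],
  turn=[
    [0,0,0],
    [0,0,0],
    [0,0,0],
    [0,0,0],
    [0,0,0],
    [0,0,0],
    [0,0,0],
  ],
)

```text
t: 2.6
ee_pos: [0.5475, -0.1511, 0.0755]
eef_rot: [-3.141, -0.0, 1.683]
force: [0.1, -0.1, -0.1]
grip_width: 1.001
grip_force: 0.0
```

>>> move_arm(
  slide=[
    [0,0,0],
    [0,0,0],
    [0,0,0],
    [0,0,0],
    [0,0,0],
    [0,0,0],
    [0,0,0],
    [0,0,0],
    [0,0,0],
    [0,0,0],
  ],
  turn=[
    [0,0,0],
    [0,0,0],
    [0,0,0],
    [0,0,0],
    [0,0,0],
    [0,0,0],
    [0,0,0],
    [0,0,0],
    [0,0,0],
    [0,0,0],
  ],
  claw=1,
  newtons=30,
)

```text
t: 3.6
ee_pos: [0.5478, -0.1511, 0.0765]
eef_rot: [3.141, 0.001, 1.683]
force: [-2.7, -1.2, 6.5]
grip_width: 0.467
grip_force: 31.1
```

Run:
```python
from h import *
Q=rot(YAW+np.pi/2)
to(([.547,-.151,.18],Q),([.40,-.19,.18],Q),([.40,-.19,.078],Q))
print(r.read_state()["force"])
```

```text
t 3.6 pos [ 0.5478 -0.1511  0.0765] rot [3.141e+00 1.000e-03 1.683e+00]
slide [0.0, -0.001, -0.207] turn [0.001, 0.0, 0.0] mm 104
slide [-0.044, -0.302, -0.207] turn [0.001, 0.0, 0.0] mm 185
slide [-0.044, -0.303, -0.003] turn [0.001, 0.0, 0.0] mm 153
[-2.69157131 -1.21492392  6.46437661]
```

>>> move_arm(
  slide=[
    [0,0,-0.04],
    [0,0,-0.08],
    [0,0,-0.12],
    [-0.01,-0.05,-0.12],
    [-0.02,-0.11,-0.12],
    [-0.03,-0.18,-0.12],
    [-0.04,-0.25,-0.12],
    [-0.044,-0.3,-0.12],
    [-0.044,-0.303,-0.12],
    [-0.044,-0.303,-0.08],
    [-0.044,-0.303,-0.04],
    [-0.044,-0.303,-0.02],
    [-0.044,-0.303,-0.01],
    [-0.044,-0.303,-0.002],
    [-0.044,-0.303,-0.001],
    [-0.044,-0.303,-0.001],
  ],
  turn=[
    [0,0,0],
    [0,0,0],
    [0,0,0],
    [0,0,0],
    [0,0,0],
    [0,0,0],
    [0,0,0],
    [0,0,0],
    [0,0,0],
    [0,0,0],
    [0,0,0],
    [0,0,0],
    [0,0,0],
    [0,0,0],
    [0,0,0],
    [0,0,0],
  ],
)

```text
t: 5.2
ee_pos: [0.3999, -0.1899, 0.0763]
eef_rot: [3.141, 0.001, 1.683]
force: [0.7, -0.5, -1.5]
grip_width: 0.468
grip_force: 30.3
```

>>> move_arm(
  slide=[
    [0,0,0],
    [0,0,0],
    [0,0,0],
    [0,0,0],
    [0,0,0],
    [0,0,0],
    [0,0,0],
    [0,0,-0.1],
    [0,0,-0.2],
    [0,0,-0.28],
    [0,0,-0.28],
  ],
  turn=[
    [0,0,0],
    [0,0,0],
    [0,0,0],
    [0,0,0],
    [0,0,0],
    [0,0,0],
    [0,0,0],
    [0,0,0],
    [0,0,0],
    [0,0,0],
    [0,0,0],
  ],
  claw=0,
)

```text
t: 6.3
ee_pos: [0.4024, -0.1912, 0.2209]
eef_rot: [3.133, 0.005, 1.683]
force: [0.1, -0.3, 0.9]
grip_width: 0.997
grip_force: 0.0
```

Run:
```python
from h import *
Q=rot(YAW,.4)
d=Q.apply([0,0,1])
# right knob grasp: grasp point at knob axis minus 4mm
K=np.array([.627,-.1203,.054]); T=K+.019*d
Ldown=d*0
to((T+[-.03,0,.13],Q),(T+[-.0,0,.06],Q),(T,Q))
print(r.read_state()["force"])
s=snap("top"); W=cloud(s); z=W[...,2]; m=(abs(z-.12)<.005)&(abs(W[...,0]-.4)<.06)&(abs(W[...,1]+.19)<.06)
print(cv2.minAreaRect((W[m][:,:2]*1000).astype(np.float32)))
```

```text
t 6.3 pos [ 0.4024 -0.1912  0.2209] rot [3.133 0.005 1.683]
slide [0.098, 0.416, 0.112] turn [-0.202, 0.208, 1.034] mm 221
slide [0.092, 0.475, 0.252] turn [-0.202, 0.208, 1.034] mm 273
slide [0.093, 0.474, 0.372] turn [-0.202, 0.208, 1.034] mm 305
[ 0.10870108 -0.31457344  0.86511905]
((400.9730529785156, -189.4653778076172), (40.34611892700195, 63.839847564697266), 7.422263145446777)
```

>>> move_arm(
  slide=[
    [0.05,0.2,0.0],
    [0.098,0.35,0.0],
    [0.098,0.416,0.0],
    [0.098,0.416,0.05],
    [0.098,0.416,0.05],
    [0.098,0.416,0.05],
    [0.098,0.416,0.05],
    [0.098,0.416,0.05],
    [0.098,0.416,0.05],
    [0.098,0.416,0.05],
    [0.098,0.416,0.05],
    [0.098,0.416,0.05],
    [0.098,0.416,0.05],
  ],
  turn=[
    [-0.182,0.187,0.931],
    [-0.182,0.187,0.931],
    [-0.182,0.187,0.931],
    [-0.182,0.187,0.931],
    [-0.182,0.187,0.931],
    [-0.182,0.187,0.931],
    [-0.182,0.187,0.931],
    [-0.182,0.187,0.931],
    [-0.182,0.187,0.931],
    [-0.182,0.187,0.931],
    [-0.182,0.187,0.931],
    [-0.182,0.187,0.931],
    [-0.182,0.187,0.931],
  ],
  claw=0.5,
  newtons=40,
)

```text
t: 7.65
ee_pos: [0.6007, -0.1178, 0.1903]
eef_rot: [3.117, -0.358, 0.276]
force: [-0.0, 0.8, 1.2]
grip_width: 0.498
grip_force: 0.0
```

Run:
```python
from h import *
Q=rot(YAW,.4)
d=Q.apply([0,0,1])
K=np.array([.627,-.1203,.054]); T=K+.019*d
print(T)
to((T+[-.02,0,.06],Q),(T+[0,0,.0],Q))
```

```text
[ 0.63435284 -0.11947525  0.03649984]
t 7.65 pos [ 0.6007 -0.1178  0.1903] rot [ 3.117 -0.358  0.276]
slide [-0.042, 0.006, 0.185] turn [-0.024, 0.027, 0.102] mm 95
slide [-0.048, 0.014, 0.311] turn [-0.024, 0.027, 0.102] mm 157
```

>>> move_arm(
  slide=[
    [-0.02,0.003,0.09],
    [-0.042,0.006,0.16],
    [-0.042,0.006,0.185],
    [-0.042,0.006,0.185],
    [-0.044,0.009,0.22],
    [-0.046,0.012,0.27],
    [-0.048,0.014,0.311],
    [-0.048,0.014,0.311],
    [-0.048,0.014,0.311],
  ],
  turn=[
    [-0.024,0.027,0.102],
    [-0.024,0.027,0.102],
    [-0.024,0.027,0.102],
    [-0.024,0.027,0.102],
    [-0.024,0.027,0.102],
    [-0.024,0.027,0.102],
    [-0.024,0.027,0.102],
    [-0.024,0.027,0.102],
    [-0.024,0.027,0.102],
  ],
)

```text
t: 8.55
ee_pos: [0.6354, -0.1196, 0.0385]
eef_rot: [3.142, -0.403, 0.111]
force: [0.8, 0.1, 0.4]
grip_width: 0.498
grip_force: 0.0
```

>>> move_arm(
  slide=[
    [0,0,0],
    [0,0,0],
    [0,0,0],
    [0,0,0],
    [0,0,0],
    [0,0,0],
    [0,0,0],
  ],
  turn=[
    [0,0,0],
    [0,0,0],
    [0,0,0],
    [0,0,0],
    [0,0,0],
    [0,0,0],
    [0,0,0],
  ],
  claw=1,
)

```text
t: 9.25
ee_pos: [0.6351, -0.1191, 0.0389]
eef_rot: [-3.141, -0.404, 0.111]
force: [-2.5, 3.3, 5.3]
grip_width: 0.197
grip_force: 38.8
```

Run:
```python
from h import *
s=r.read_state(); Q=Ro.from_euler('xyz',s["eef_rot"]); p=s["ee_pos"]
for d in(.05,.09,.098): to((p-d*(desk(1,0,0)-desk(0,0,0)),Q))
print(s["force"])
s=snap("top"); cv2.imwrite("pics/k1.png",cv2.resize(s["color"][150:300,250:450,::-1],None,fx=4,fy=4))
```

```text
t 9.25 pos [ 0.6351 -0.1191  0.0389] rot [-3.141 -0.404  0.111]
slide [-0.092, 0.0, -0.039] turn [0.0, 0.0, 0.0] mm 50
t 9.25 pos [ 0.6351 -0.1191  0.0389] rot [-3.141 -0.404  0.111]
slide [-0.166, 0.0, -0.071] turn [0.0, 0.0, 0.0] mm 90
t 9.25 pos [ 0.6351 -0.1191  0.0389] rot [-3.141 -0.404  0.111]
slide [-0.18, 0.0, -0.077] turn [0.0, 0.0, 0.0] mm 98
[-2.4768612   3.28004338  5.32817222]
```

View pics/k1.png

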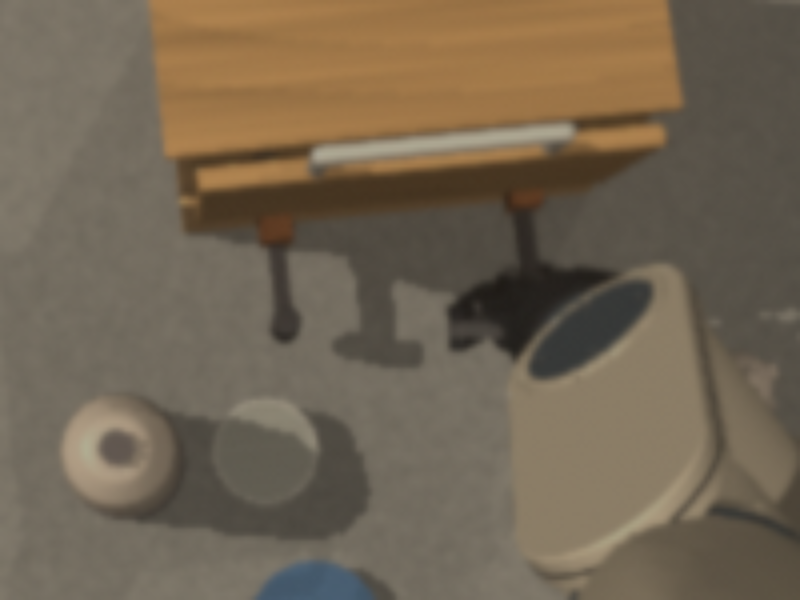

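The right knob is held at about (500,320) in the crop; the left knob is at (285,325), still clear. Now I pull.

>>> move_arm(
  slide=[
    [-0.018,0,-0.008],
    [-0.037,0,-0.016],
    [-0.055,0,-0.023],
    [-0.074,0,-0.031],
    [-0.092,0,-0.039],
    [-0.11,0,-0.047],
    [-0.129,0,-0.055],
    [-0.147,0,-0.063],
    [-0.157,0,-0.067],
    [-0.166,0,-0.071],
    [-0.17,0,-0.073],
    [-0.174,0,-0.075],
    [-0.178,0,-0.076],
    [-0.178,0,-0.076],
  ],
  turn=[
    [0,0,0],
    [0,0,0],
    [0,0,0],
    [0,0,0],
    [0,0,0],
    [0,0,0],
    [0,0,0],
    [0,0,0],
    [0,0,0],
    [0,0,0],
    [0,0,0],
    [0,0,0],
    [0,0,0],
    [0,0,0],
  ],
)

```text
t: 10.7
ee_pos: [0.541, -0.1298, 0.0389]
eef_rot: [-3.141, -0.406, 0.111]
force: [9.3, 8.1, 4.9]
grip_width: 0.196
grip_force: 39.8
```

Run:
```python
from h import *
s=r.read_state(); print(s["force"],s["ee_pos"],s["grip_width"])
d=Ro.from_euler('xyz',s["eef_rot"]).apply([0,0,1]); g=s["ee_pos"]-.019*d
c,sn=np.cos(YAW),np.sin(YAW); q=g-O; print("grasp desk",c*q[0]+sn*q[1],-sn*q[0]+c*q[1],q[2])
```

```text
[9.31928916 8.14112166 4.85680538] [ 0.54104208 -0.12975525  0.03891295] 0.19576013055492175
grasp desk -0.1617308723982739 -0.07454330972035479 0.05636818703895652
```

>>> move_arm(
  slide=[
    [-0.004,0,-0.002],
    [-0.008,0,-0.003],
    [-0.008,0,-0.003],
    [-0.008,0,-0.003],
  ],
  turn=[
    [0,0,0],
    [0,0,0],
    [0,0,0],
    [0,0,0],
  ],
)

```text
t: 11.1
ee_pos: [0.5408, -0.1299, 0.0393]
eef_rot: [-3.14, -0.41, 0.113]
force: [31.2, 12.8, -14.7]
grip_width: 0.192
grip_force: 40.4
```

>>> move_arm(
  slide=[
    [0.006,0,0.003],
    [0.006,0,0.003],
    [0.006,0,0.003],
    [0.006,0,0.003],
    [0.006,0,0.003],
    [-0.03,0,-0.1],
    [-0.06,0,-0.2],
    [-0.08,0,-0.28],
    [-0.08,0,-0.28],
  ],
  turn=[
    [0,0,0],
    [0,0,0],
    [0,0,0],
    [0,0,0],
    [0,0,0],
    [0,0,0],
    [0,0,0],
    [0,0,0],
    [0,0,0],
  ],
  claw=0.5,
)

```text
t: 12.0
ee_pos: [0.4416, -0.1415, 0.1542]
eef_rot: [3.138, -0.406, 0.11]
force: [-0.1, 0.8, -0.3]
grip_width: 0.499
grip_force: 0.0
```

Run:
```python
from h import *
s=snap("scene"); W=cloud(s); z=W[...,2]; c=s["color"].astype(int)
m=(abs(z-.069)<.007)&(c.max(-1)<80)&(abs(W[...,0]-.57)<.08)&(abs(W[...,1]+.05)<.12)
k,l,st,_=cv2.connectedComponentsWithStats(m.astype(np.uint8))
for i in range(1,k):
    if st[i,4]>8:
        q=W[l==i]; w=(q.min(0)+q.max(0))/2; v=w-O; cc,sn=np.cos(YAW),np.sin(YAW); print(st[i],w.round(4),"desk",round(cc*v[0]+sn*v[1],4),round(-sn*v[0]+cc*v[1],4))
Q=rot(YAW,.4); d=Q.apply([0,0,1])
K=np.array([.6055,.0275,.056]); T=K+.019*d
to((T+[-.02,0,.10],Q),(T+[-.02,0,.06],Q),(T,Q))
```

```text
[236 274   9   9  66] [ 0.5336 -0.1309  0.0681] desk -0.1617 -0.0748
[322 290   9   9  66] [0.6055 0.0276 0.0676] desk -0.0726 0.0747
[252 320   8   5  15] [ 0.6275 -0.1173  0.0717] desk -0.0669 -0.0718
t 12.05 pos [ 0.4428 -0.1416  0.1528] rot [ 3.139 -0.406  0.11 ]
slide [0.297, -0.305, 0.158] turn [0.002, -0.004, -0.001] mm 227
slide [0.265, -0.306, 0.231] turn [0.002, -0.004, -0.001] mm 233
slide [0.255, -0.302, 0.357] turn [0.002, -0.004, -0.001] mm 266
```

>>> move_arm(
  slide=[
    [0.06,-0.06,0.03],
    [0.12,-0.12,0.06],
    [0.18,-0.19,0.09],
    [0.24,-0.25,0.12],
    [0.297,-0.305,0.158],
    [0.297,-0.305,0.158],
    [0.265,-0.306,0.231],
    [0.265,-0.306,0.231],
    [0.26,-0.304,0.29],
    [0.255,-0.302,0.357],
    [0.255,-0.302,0.357],
    [0.255,-0.302,0.357],
  ],
  turn=[
    [0,0,0],
    [0,0,0],
    [0,0,0],
    [0,0,0],
    [0,0,0],
    [0,0,0],
    [0,0,0],
    [0,0,0],
    [0,0,0],
    [0,0,0],
    [0,0,0],
    [0,0,0],
  ],
)

```text
t: 13.25
ee_pos: [0.6117, 0.0297, 0.0356]
eef_rot: [-3.14, -0.399, 0.109]
force: [1.2, 0.1, 0.4]
grip_width: 0.502
grip_force: 0.0
```

>>> move_arm(
  slide=[
    [0,0,0],
    [0,0,0],
    [0,0,0],
    [0,0,0],
    [0,0,0],
    [0,0,0],
    [0,0,0],
  ],
  turn=[
    [0,0,0],
    [0,0,0],
    [0,0,0],
    [0,0,0],
    [0,0,0],
    [0,0,0],
    [0,0,0],
  ],
  claw=1,
)

```text
t: 13.95
ee_pos: [0.6134, 0.0296, 0.0377]
eef_rot: [3.142, -0.405, 0.11]
force: [-2.2, -5.0, 7.9]
grip_width: 0.193
grip_force: 39.1
```

>>> move_arm(
  slide=[
    [-0.018,0,-0.008],
    [-0.037,0,-0.016],
    [-0.055,0,-0.023],
    [-0.074,0,-0.031],
    [-0.092,0,-0.039],
    [-0.11,0,-0.047],
    [-0.129,0,-0.055],
    [-0.147,0,-0.063],
    [-0.157,0,-0.067],
    [-0.163,0,-0.07],
    [-0.168,0,-0.072],
    [-0.168,0,-0.072],
    [-0.168,0,-0.072],
  ],
  turn=[
    [0,0,0],
    [0,0,0],
    [0,0,0],
    [0,0,0],
    [0,0,0],
    [0,0,0],
    [0,0,0],
    [0,0,0],
    [0,0,0],
    [0,0,0],
    [0,0,0],
    [0,0,0],
    [0,0,0],
  ],
)

```text
t: 15.25
ee_pos: [0.5237, 0.0193, 0.0467]
eef_rot: [-3.104, -0.369, 0.115]
force: [3.9, 31.9, -29.5]
grip_width: 0.195
grip_force: 40.2
```

Run:
```python
from h import *
s=r.read_state(); print({k:np.round(v,3) for k,v in s.items()})
a=snap("scene"); b=snap("top"); cv2.imwrite("pics/k2.png",np.hstack([cv2.resize(a["color"][130:400,100:440],(400,318)),cv2.resize(b["color"][180:450,230:570],(400,318))])[:,:,::-1])
```

```text
{'t': np.float64(15.25), 'joint_pos': array([-0.039,  0.526,  2.18 ,  0.883,  0.121,  0.547]), 'qd': array([ 0.001,  0.   , -0.001,  0.   , -0.002, -0.   ]), 'tau': array([-1.5997e+01, -5.8516e+01, -1.5000e+01, -1.3100e-01, -7.6900e+00,
       -1.4000e-02]), 'ee_pos': array([0.524, 0.019, 0.047]), 'eef_rot': array([-3.104, -0.369,  0.115]), 'force': array([  3.881,  31.881, -29.518]), 'torque': array([3.673, 1.009, 1.543]), 'grip_force': np.float64(40.237), 'grip_width': np.float64(0.195)}
```

View pics/k2.png

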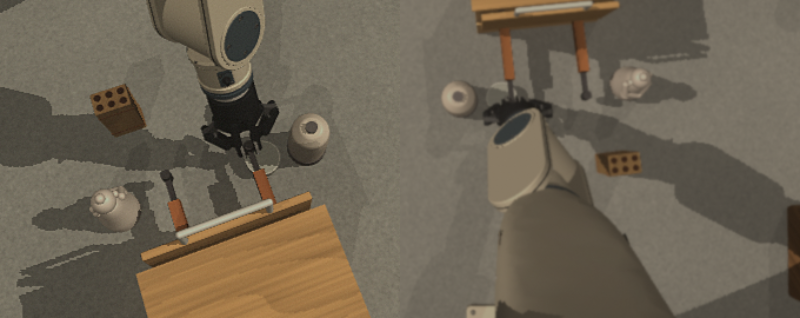

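Nothing has been hit: joint 5 is near its limit (0.12), so the tilted pose is what strained the arm. I'll release the left knob and regrasp it upright to finish the pull.

>>> move_arm(
  slide=[
    [0,0,0],
    [0,0,0],
    [0,0,0],
    [0,0,0],
    [0,0,-0.05],
    [0,0,-0.1],
    [0,0,-0.15],
    [0,0,-0.15],
  ],
  turn=[
    [0,0,0],
    [0,0,0],
    [0,0,0],
    [0,0,0],
    [0,0,0],
    [0,-0.1,0],
    [0,-0.15,0],
    [0,-0.15,0],
  ],
  claw=0.5,
)

```text
t: 16.15
ee_pos: [0.5015, 0.0069, 0.1211]
eef_rot: [-3.12, -0.154, 0.115]
force: [1.0, 0.2, -0.8]
grip_width: 0.503
grip_force: 0.0
```

Run:
```python
from h import *
s=snap("scene"); W=cloud(s); z=W[...,2]; c=s["color"].astype(int)
m=(abs(z-.069)<.007)&(c.max(-1)<80)&(abs(W[...,0]-.57)<.08)&(abs(W[...,1]+.05)<.12)
k,l,st,_=cv2.connectedComponentsWithStats(m.astype(np.uint8))
for i in range(1,k):
    if st[i,4]>8:
        q=W[l==i]; w=(q.min(0)+q.max(0))/2; v=w-O; cc,sn=np.cos(YAW),np.sin(YAW); print(st[i],w.round(4),"desk",round(cc*v[0]+sn*v[1],4),round(-sn*v[0]+cc*v[1],4))
print(r.read_state()["joint_pos"])
Q=rot(YAW,.05)
to((desk(-.158,.075,.10),Q),(desk(-.158,.075,.038),Q))
```

```text
[307 249   9   9  64] [0.5167 0.0174 0.0676] desk -0.162 0.0744
[236 274   9   9  65] [ 0.5339 -0.1309  0.0675] desk -0.1615 -0.0748
[254 320   6   4  13] [ 0.6275 -0.1153  0.0688] desk -0.0667 -0.0698
[-0.03631698  0.36373019  2.06705967  0.07947736  0.56042316  1.35423771]
t 16.2 pos [0.504  0.0063 0.1233] rot [-3.123 -0.156  0.115]
slide [0.028, -0.019, 0.052] turn [-0.013, -0.071, 0.003] mm 31
slide [0.009, -0.017, 0.175] turn [-0.013, -0.071, 0.003] mm 88
```

Both knobs now read desk x ≈ -0.162, and the right one was proved at its stop, so both supports are fully out. Next is the flap rail.

>>> move_arm(
  slide=[
    [0,0,-0.1],
    [0,0,-0.2],
    [0,0,-0.3],
    [0,0,-0.4],
    [0,0,-0.45],
    [0,0,-0.45],
    [0,0,-0.45],
    [0,0,-0.45],
    [0,0,-0.45],
    [0,0,-0.45],
    [0,0,-0.45],
  ],
  turn=[
    [0,0,0],
    [0,-0.1,0],
    [0,-0.1,0],
    [0,-0.1,0],
    [0,0,-0.9],
    [0,0,-0.9],
    [0,0,-0.9],
    [0,0,-0.9],
    [0,0,-0.9],
    [0,0,-0.9],
    [0,0,-0.9],
  ],
)

```text
t: 17.3
ee_pos: [0.4671, -0.0008, 0.3408]
eef_rot: [3.036, -0.07, 1.173]
force: [0.1, 0.4, 0.8]
grip_width: 0.5
grip_force: 0.0
```

Run:
```python
from h import *
Q=rot(YAW+np.pi/2)
to((desk(-.0235,.0,.31),Q),(desk(-.0235,.0,.2435),Q))
s=snap("scene"); W=cloud(s); c=s["color"].astype(int); D=(W-O); cc,sn=np.cos(YAW),np.sin(YAW)
x=cc*D[...,0]+sn*D[...,1]; y=-sn*D[...,0]+cc*D[...,1]; z=W[...,2]
m=(abs(z-.265)<.006)&(x<.0)&(x>-.08)&(abs(y)<.07)
print(m.sum(),x[m].mean(),y[m].min(),y[m].max(),z[m].max())
```

```text
t 17.3 pos [ 0.4671 -0.0008  0.3408] rot [ 3.036 -0.07   1.173]
slide [0.073, 0.383, 0.108] turn [0.08, -0.028, -0.341] mm 202
slide [0.063, 0.369, 0.239] turn [0.08, -0.028, -0.341] mm 222
583 -0.023819798652745427 -0.06447090564314288 0.06450418348575747 0.2688310096623597
```

>>> move_arm(
  slide=[
    [0.02,0.1,0.02],
    [0.04,0.2,0.05],
    [0.06,0.3,0.08],
    [0.073,0.383,0.108],
    [0.073,0.383,0.108],
    [0.073,0.383,0.108],
    [0.073,0.383,0.108],
  ],
  turn=[
    [0.08,-0.028,-0.341],
    [0.08,-0.028,-0.341],
    [0.08,-0.028,-0.341],
    [0.08,-0.028,-0.341],
    [0.08,-0.028,-0.341],
    [0.08,-0.028,-0.341],
    [0.08,-0.028,-0.341],
  ],
)

```text
t: 18.05
ee_pos: [0.6619, -0.0427, 0.3097]
eef_rot: [-3.14, 0.001, 1.673]
force: [-0.3, -0.3, -0.1]
grip_width: 0.501
grip_force: 0.0
```

Run:
```python
from h import *
Q=rot(YAW+np.pi/2)
to((desk(-.0238,.0,.2435),Q))
```

```text
t 18.05 pos [ 0.6619 -0.0427  0.3097] rot [-3.140e+00  1.000e-03  1.673e+00]
slide [0.003, 0.001, 0.132] turn [-0.001, 0.001, -0.006] mm 66
```

>>> move_arm(
  slide=[
    [0.003,0.001,0.04],
    [0.003,0.001,0.08],
    [0.003,0.001,0.12],
    [0.003,0.001,0.132],
    [0.003,0.001,0.132],
  ],
  turn=[
    [-0.001,0.001,-0.006],
    [-0.001,0.001,-0.006],
    [-0.001,0.001,-0.006],
    [-0.001,0.001,-0.006],
    [-0.001,0.001,-0.006],
  ],
)

```text
t: 18.55
ee_pos: [0.6619, -0.0412, 0.2444]
eef_rot: [-3.141, -0.0, 1.683]
force: [0.2, -0.9, 0.6]
grip_width: 0.501
grip_force: 0.0
```

>>> move_arm(
  slide=[
    [0,0,0],
    [0,0,0],
    [0,0,0],
    [0,0,0],
    [0,0,0],
    [0,0,0],
    [0,0,0],
    [0,0,0],
  ],
  turn=[
    [0,0,0],
    [0,0,0],
    [0,0,0],
    [0,0,0],
    [0,0,0],
    [0,0,0],
    [0,0,0],
    [0,0,0],
  ],
  claw=1,
  newtons=30,
)

```text
t: 19.35
ee_pos: [0.6635, -0.0414, 0.2455]
eef_rot: [3.14, 0.001, 1.684]
force: [-1.7, -0.1, 6.1]
grip_width: 0.102
grip_force: 29.4
```

Run:
```python
from h import *
s=r.read_state(); print(s["force"],s["grip_width"],s["ee_pos"])
v=s["ee_pos"]-O; cc,sn=np.cos(YAW),np.sin(YAW); dx=cc*v[0]+sn*v[1]; print("desk x",dx, s["joint_pos"].round(2))
# angle from dx: dx=-6cos a-178 sin a
from scipy.optimize import brentq
f=lambda a:np.array([-.006*np.cos(a)-.178*np.sin(a),.085+.178*np.cos(a)-.006*np.sin(a)])
a0=brentq(lambda a:f(a)[0]-dx,0,1); print("a0",a0,f(a0))
R=Ro.from_euler('xyz',s["eef_rot"]); e=desk(1,0,0)-desk(0,0,0)
for a in np.linspace(a0,np.pi/2,33)[1:]:
    q=f(a)-f(a0); w=e*q[0]+[0,0,q[1]]; print((R.inv().apply(w)/.5).round(3).tolist(),end=', ')
```

```text
[-1.65910413 -0.11510945  6.0963933 ] 0.10248896858433088 [ 0.66353852 -0.04144235  0.24553024]
desk x -0.022649481674397315 [-0.08  0.47  1.53 -0.    1.15 -0.19]
a0 0.09382225005921016 [-0.02264948  0.26165503]
[0.0, -0.016, 0.002], [0.0, -0.032, 0.006], [0.0, -0.048, 0.01], [0.0, -0.064, 0.014], [0.0, -0.08, 0.02], [0.0, -0.095, 0.026], [0.0, -0.11, 0.032], [0.0, -0.125, 0.04], [0.0, -0.139, 0.048], [0.0, -0.153, 0.057], [0.0, -0.166, 0.066], [0.0, -0.179, 0.076], [0.0, -0.192, 0.087], [0.0, -0.204, 0.098], [0.0, -0.215, 0.11], [0.0, -0.226, 0.122], [0.0, -0.237, 0.135], [0.0, -0.246, 0.148], [0.0, -0.256, 0.162], [0.0, -0.264, 0.176], [0.0, -0.272, 0.19], [0.0, -0.279, 0.205], [0.0, -0.286, 0.22], [0.0, -0.292, 0.235], [0.0, -0.297, 0.251], [0.0, -0.301, 0.267], [0.001, -0.305, 0.283], [0.001, -0.307, 0.299], [0.001, -0.31, 0.315], [0.001, -0.311, 0.332], [0.001, -0.312, 0.348], [0.001, -0.311, 0.365],
```

>>> move_arm(
  slide=[
    [0,-0.008,0.001],
    [0,-0.016,0.002],
    [0,-0.024,0.004],
    [0,-0.032,0.006],
    [0,-0.048,0.01],
    [0,-0.064,0.014],
    [0,-0.08,0.02],
    [0,-0.095,0.026],
    [0,-0.11,0.032],
    [0,-0.125,0.04],
    [0,-0.139,0.048],
    [0,-0.153,0.057],
    [0,-0.166,0.066],
    [0,-0.179,0.076],
    [0,-0.192,0.087],
    [0,-0.204,0.098],
    [0,-0.215,0.11],
    [0,-0.226,0.122],
    [0,-0.226,0.122],
  ],
  turn=[
    [0,0,0],
    [0,0,0],
    [0,0,0],
    [0,0,0],
    [0,0,0],
    [0,0,0],
    [0,0,0],
    [0,0,0],
    [0,0,0],
    [0,0,0],
    [0,0,0],
    [0,0,0],
    [0,0,0],
    [0,0,0],
    [0,0,0],
    [0,0,0],
    [0,0,0],
    [0,0,0],
    [0,0,0],
  ],
)

```text
t: 21.25
ee_pos: [0.5494, -0.0543, 0.1817]
eef_rot: [-3.14, 0.0, 1.684]
force: [0.1, -0.8, -2.3]
grip_width: 0.108
grip_force: 31.0
```

Run:
```python
from h import *
s=r.read_state(); print(s["force"],s["grip_width"],s["ee_pos"],s["joint_pos"].round(2))
# rail now
c=snap("scene"); W=cloud(c); col=c["color"].astype(int); D=W-O; cc,sn=np.cos(YAW),np.sin(YAW)
x=cc*D[...,0]+sn*D[...,1]; y=-sn*D[...,0]+cc*D[...,1]; z=W[...,2]
m=(x<-.11)&(x>-.16)&(abs(y)<.066)&(abs(y)>.03)&(z>.17)&(col.max(-1)-col.min(-1)<40)
print(m.sum(),x[m].mean(),z[m].max()); v=s["ee_pos"]-O; print("tcp desk",cc*v[0]+sn*v[1],v[2])
```

```text
[ 0.13081651 -0.84555792 -2.29546384] 0.10786947217507624 [ 0.54941718 -0.05429548  0.18168476] [-0.12  0.38  1.83 -0.    0.93 -0.23]
2193 -0.13066421806001915 0.5646372588574493
tcp desk -0.1374923262128978 0.18168475736368397
```

>>> move_arm(
  slide=[
    [0,-0.011,0.013],
    [0,-0.02,0.026],
    [0,-0.03,0.04],
    [0,-0.038,0.054],
    [0,-0.046,0.068],
    [0,-0.053,0.083],
    [0,-0.06,0.098],
    [0,-0.066,0.113],
    [0,-0.071,0.129],
    [0,-0.075,0.145],
    [0,-0.079,0.161],
    [0,-0.081,0.177],
    [0,-0.083,0.193],
    [0,-0.084,0.201],
    [0,-0.085,0.21],
    [0,-0.085,0.218],
    [0,-0.085,0.226],
    [0,-0.085,0.23],
    [0,-0.085,0.232],
    [0,-0.085,0.232],
  ],
  turn=[
    [0,0,0],
    [0,0,0],
    [0,0,0],
    [0,0,0],
    [0,0,0],
    [0,0,0],
    [0,0,0],
    [0,0,0],
    [0,0,0],
    [0,0,0],
    [0,0,0],
    [0,0,0],
    [0,0,0],
    [0,0,0],
    [0,0,0],
    [0,0,0],
    [0,0,0],
    [0,0,0],
    [0,0,0],
    [0,0,0],
  ],
)

```text
t: 23.3
ee_pos: [0.5068, -0.059, 0.0661]
eef_rot: [-3.138, -0.0, 1.684]
force: [-6.8, -3.4, -1.2]
grip_width: 0.101
grip_force: 33.2
```

Run:
```python
from h import *
s=r.read_state(); print(s["force"],s["grip_width"],s["ee_pos"])
c=snap("scene"); W=cloud(c); D=W-O; cc,sn=np.cos(YAW),np.sin(YAW)
x=cc*D[...,0]+sn*D[...,1]; y=-sn*D[...,0]+cc*D[...,1]; z=W[...,2]
m=(x<-.02)&(x>-.135)&(abs(y)<.115)&(z>.07)&(z<.12)&(abs(y)>.06)
print(m.sum(),np.polyfit(x[m],z[m],1)); v=s["ee_pos"]-O; print("tcp desk",cc*v[0]+sn*v[1],v[2])
```

```text
[-6.77480046 -3.36925814 -1.15052609] 0.10117560187463287 [ 0.50681554 -0.05903776  0.06613676]
3480 [-0.05470809  0.08431747]
tcp desk -0.1803570888517934 0.0661367591213769
```

>>> move_arm(
  slide=[
    [0,0.001,0.003],
    [0,0.001,0.006],
    [0,0.001,0.009],
    [0,0.002,0.012],
    [0,0.002,0.015],
    [0,0.002,0.018],
    [0,0.002,0.02],
    [0,0.002,0.02],
    [0,0.002,0.02],
  ],
  turn=[
    [0,0,0],
    [0,0,0],
    [0,0,0],
    [0,0,0],
    [0,0,0],
    [0,0,0],
    [0,0,0],
    [0,0,0],
    [0,0,0],
  ],
)

```text
t: 24.25
ee_pos: [0.5069, -0.059, 0.0562]
eef_rot: [-3.137, -0.0, 1.684]
force: [-8.5, -3.7, 1.9]
grip_width: 0.102
grip_force: 33.6
```

Run:
```python
from h import *
s=r.read_state(); print(s["force"],s["grip_width"],s["ee_pos"])
c=snap("scene"); W=cloud(c); D=W-O; cc,sn=np.cos(YAW),np.sin(YAW)
x=cc*D[...,0]+sn*D[...,1]; y=-sn*D[...,0]+cc*D[...,1]; z=W[...,2]
m=(x<-.02)&(x>-.135)&(abs(y)<.115)&(z>.07)&(z<.12)&(abs(y)>.06)
print(m.sum(),np.polyfit(x[m],z[m],1))
```

```text
[-8.47535759 -3.72297496  1.85826658] 0.10222160265599696 [ 0.50689313 -0.05902334  0.05616327]
3412 [0.00022379 0.08448999]
```

>>> move_arm(
  slide=[
    [0,0,0.002],
    [0,0,0.003],
    [0,0,0.003],
    [0,0,0.003],
  ],
  turn=[
    [0,0,0],
    [0,0,0],
    [0,0,0],
    [0,0,0],
  ],
)

```text
t: 24.7
ee_pos: [0.5069, -0.059, 0.0556]
eef_rot: [-3.137, -0.0, 1.684]
force: [-12.4, -4.0, 14.6]
grip_width: 0.102
grip_force: 34.9
```

>>> move_arm(
  slide=[
    [0,0,0],
    [0,0,0],
    [0,0,0],
    [0,0,0],
    [0,0,0],
  ],
  turn=[
    [0,0,0],
    [0,0,0],
    [0,0,0],
    [0,0,0],
    [0,0,0],
  ],
  claw=0.7,
)

```text
t: 25.2
ee_pos: [0.5097, -0.0588, 0.0554]
eef_rot: [3.141, 0.0, 1.684]
force: [0.3, -0.2, -0.3]
grip_width: 0.3
grip_force: 0.0
```

>>> move_arm(
  slide=[
    [0,0,-0.05],
    [0,0,-0.1],
    [0,0,-0.2],
    [0,0,-0.3],
    [0,0,-0.4],
    [0,0,-0.4],
  ],
  turn=[
    [0,0,0],
    [0,0,0],
    [0,0,0],
    [0,0,0],
    [0,0,0],
    [0,0,0],
  ],
)

```text
t: 25.8
ee_pos: [0.5135, -0.0593, 0.2624]
eef_rot: [3.129, 0.003, 1.684]
force: [0.6, -0.1, -0.4]
grip_width: 0.301
grip_force: 0.0
```

Run:
```python
from h import *
s=r.read_state(); print(s["joint_pos"].round(2))
c=snap("scene"); cv2.imwrite("pics/f1.png",c["color"][130:480,80:480,::-1])
W=cloud(c); D=W-O; cc,sn=np.cos(YAW),np.sin(YAW)
x=cc*D[...,0]+sn*D[...,1]; y=-sn*D[...,0]+cc*D[...,1]; z=W[...,2]
m=(x<-.02)&(x>-.135)&(abs(y)<.115)&(z>.07)&(z<.12)
print(m.sum(),np.polyfit(x[m],z[m],1))
for n in("scene","top"):
    W=cloud(snap(n)); z=W[...,2]; m=(abs(z-.12)<.005)&(abs(W[...,0]-.4)<.06)&(abs(W[...,1]+.19)<.06)
    print(cv2.minAreaRect((W[m][:,:2]*1000).astype(np.float32)))
Q=rot(YAW); 
to(([.4,-.19,.24],Q),([.4,-.19,.075],Q))
```

```text
[-0.14  0.22  1.85 -0.    1.06 -0.25]
7132 [0.00138812 0.08457188]
((399.8654479980469, -190.35250854492188), (41.56467056274414, 62.27356719970703), 6.102441310882568)
((402.46319580078125, -188.3022918701172), (40.904869079589844, 61.785888671875), 3.7694084644317627)
t 25.95 pos [ 0.5089 -0.0587  0.255 ] rot [-3.141  0.     1.684]
slide [-0.236, -0.246, 0.03] turn [-0.0, 0.0, 1.048] mm 171
slide [-0.236, -0.246, 0.36] turn [-0.0, 0.0, 1.048] mm 248
```

View pics/f1.png

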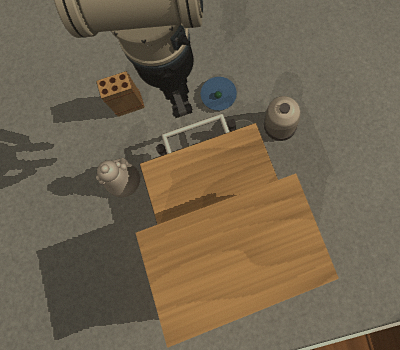

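The flap lies level on its supports (slope 0.001), with nothing disturbed. The holder stands at (118,92) in the crop, so I'll regrip it across its 62 mm.

>>> move_arm(
  slide=[
    [-0.06,-0.06,0.01],
    [-0.12,-0.12,0.01],
    [-0.18,-0.18,0.02],
    [-0.235,-0.247,0.03],
    [-0.235,-0.247,0.03],
    [-0.235,-0.247,0.03],
    [-0.235,-0.247,0.03],
    [-0.235,-0.247,0.03],
    [-0.235,-0.247,0.03],
    [-0.235,-0.247,0.03],
    [-0.235,-0.247,0.03],
    [-0.235,-0.247,0.03],
  ],
  turn=[
    [0,0,0.95],
    [0,0,0.95],
    [0,0,0.95],
    [0,0,0.95],
    [0,0,0.95],
    [0,0,0.95],
    [0,0,0.95],
    [0,0,0.95],
    [0,0,0.95],
    [0,0,0.95],
    [0,0,0.95],
    [0,0,0.95],
  ],
  claw=0,
)

```text
t: 27.15
ee_pos: [0.3991, -0.1891, 0.2391]
eef_rot: [-3.14, 0.002, 0.261]
force: [-1.1, -0.4, 0.1]
grip_width: 1.001
grip_force: 0.0
```

Run:
```python
from h import *
Q=rot(YAW); to(([.4005,-.1895,.16],Q),([.4005,-.1895,.068],Q))
```

```text
t 27.15 pos [ 0.3991 -0.1891  0.2391] rot [-3.14e+00  2.00e-03  2.61e-01]
slide [0.003, 0.002, 0.158] turn [-0.001, 0.002, 0.099] mm 79
slide [0.003, 0.002, 0.342] turn [-0.001, 0.002, 0.099] mm 171
```

>>> move_arm(
  slide=[
    [0.003,0.002,0.08],
    [0.003,0.002,0.158],
    [0.003,0.002,0.158],
    [0.003,0.002,0.2],
    [0.003,0.002,0.25],
    [0.003,0.002,0.3],
    [0.003,0.002,0.342],
    [0.003,0.002,0.342],
    [0.003,0.002,0.342],
  ],
  turn=[
    [0,0,0.099],
    [0,0,0.099],
    [0,0,0.099],
    [0,0,0.099],
    [0,0,0.099],
    [0,0,0.099],
    [0,0,0.099],
    [0,0,0.099],
    [0,0,0.099],
  ],
)

```text
t: 28.05
ee_pos: [0.4021, -0.1904, 0.0704]
eef_rot: [3.141, -0.0, 0.111]
force: [0.6, -0.8, -0.1]
grip_width: 1.0
grip_force: 0.0
```

>>> move_arm(
  slide=[
    [0,0,0],
    [0,0,0],
    [0,0,0],
    [0,0,0],
    [0,0,0],
    [0,0,0],
    [0,0,0],
  ],
  turn=[
    [0,0,0],
    [0,0,0],
    [0,0,0],
    [0,0,0],
    [0,0,0],
    [0,0,0],
    [0,0,0],
  ],
  claw=1,
  newtons=35,
)

```text
t: 28.75
ee_pos: [0.4025, -0.1904, 0.0709]
eef_rot: [3.14, -0.002, 0.11]
force: [0.5, 1.8, 6.7]
grip_width: 0.719
grip_force: 36.6
```

>>> move_arm(
  slide=[
    [0,0,-0.03],
    [0,0,-0.08],
    [0,0,-0.14],
    [0,0,-0.2],
    [0,0,-0.25],
    [0,0,-0.25],
  ],
  turn=[
    [0,0,0],
    [0,0,0],
    [0,0,0],
    [0,0,0],
    [0,0,0],
    [0,0,0],
  ],
)

```text
t: 29.35
ee_pos: [0.4036, -0.1911, 0.1983]
eef_rot: [3.137, -0.006, 0.11]
force: [0.6, -0.8, -1.8]
grip_width: 0.724
grip_force: 39.4
```

Run:
```python
from h import *
s=r.read_state(); p=s["ee_pos"]; print(p,s["eef_rot"],s["force"])
for n in("scene","top"):
    W=cloud(snap(n)); z=W[...,2]; zt=p[2]-.068+.12; m=(abs(z-zt)<.006)&(abs(W[...,0]-.4)<.045)&(abs(W[...,1]+.19)<.028)
    print(n,m.sum()); 
    if m.sum()>30: print(cv2.minAreaRect((W[m][:,:2]*1000).astype(np.float32)),W[m].min(0),W[m].max(0))
Q=rot(YAW)
to((desk(-.10,0,.21),Q),(desk(-.03,0,.21),Q),(desk(-.03,0,.155),Q))
```

```text
[ 0.40361692 -0.19109004  0.19828157] [ 3.13715285 -0.00629579  0.11033696] [ 0.55033766 -0.75132652 -1.83617485]
scene 361
((409.7754211425781, -190.66778564453125), (23.429882049560547, 56.7530403137207), 5.483275890350342) [ 0.3983733  -0.21797392  0.244294  ] [ 0.42393943 -0.16209586  0.2557207 ]
top 20
t 29.45 pos [ 0.4017 -0.1901  0.1951] rot [ 3.14e+00 -2.00e-03  1.10e-01]
slide [0.399, -0.239, -0.029] turn [0.001, -0.001, -0.001] mm 233
slide [0.539, -0.239, -0.029] turn [0.001, -0.001, -0.001] mm 295
slide [0.538, -0.239, 0.081] turn [0.001, -0.001, -0.001] mm 297
```

>>> move_arm(
  slide=[
    [0.03,-0.02,-0.03],
    [0.09,-0.06,-0.03],
    [0.15,-0.1,-0.03],
    [0.21,-0.13,-0.03],
    [0.27,-0.17,-0.03],
    [0.33,-0.21,-0.03],
    [0.37,-0.235,-0.03],
    [0.399,-0.239,-0.03],
    [0.399,-0.239,-0.03],
    [0.399,-0.239,-0.03],
  ],
  turn=[
    [0,0,0],
    [0,0,0],
    [0,0,0],
    [0,0,0],
    [0,0,0],
    [0,0,0],
    [0,0,0],
    [0,0,0],
    [0,0,0],
    [0,0,0],
  ],
)

```text
t: 30.45
ee_pos: [0.5855, -0.0493, 0.2078]
eef_rot: [-3.141, 0.003, 0.11]
force: [-0.2, -0.0, -2.1]
grip_width: 0.72
grip_force: 39.2
```

Run:
```python
from h import *
s=r.read_state(); p=s["ee_pos"]; cc,sn=np.cos(YAW),np.sin(YAW)
for n in("scene","top"):
    W=cloud(snap(n)); D=W-O; x=cc*D[...,0]+sn*D[...,1]; y=-sn*D[...,0]+cc*D[...,1]; z=W[...,2]; zt=p[2]-.071+.12
    m=(abs(z-zt)<.006)&(abs(x+.1)<.045)&(abs(y)<.028)
    if m.sum()>10: print(n,m.sum(),x[m].min(),x[m].max(),[np.round(x[m&(abs(y-q)<.006)].max(),4) for q in(-.02,0,.02)])
    m=(x>-.02)&(x<.03)&(abs(y)<.11)&(z>.1)&(z<.185)
    if m.sum()>30: print("drawers",m.sum(),np.median(x[m]),np.std(x[m]))
v=p-O; print("tcp desk",cc*v[0]+sn*v[1],-sn*v[0]+cc*v[1])
Q=rot(YAW)
to((desk(-.10,0,.16),Q),(desk(-.05,0,.16),Q),(desk(-.0225,0,.16),Q),(desk(-.0225,0,.1555),Q))
```

```text
scene 114 -0.08976093807462203 -0.08337935501492841 [np.float64(-0.0834), np.float64(-0.0834), np.float64(-0.0837)]
drawers 371 0.001953817269151603 0.0005697644633682166
tcp desk -0.10109494083729 0.0004662366867666263
t 30.55 pos [ 0.5854 -0.0497  0.2085] rot [-3.141e+00  2.000e-03  1.100e-01]
slide [0.003, 0.0, 0.097] turn [-0.0, 0.002, -0.001] mm 49
slide [0.103, -0.0, 0.097] turn [-0.0, 0.002, -0.001] mm 71
slide [0.158, -0.0, 0.097] turn [-0.0, 0.002, -0.001] mm 92
slide [0.158, -0.0, 0.106] turn [-0.0, 0.002, -0.001] mm 95
```

>>> move_arm(
  slide=[
    [0.003,0,0.04],
    [0.003,0,0.08],
    [0.003,0,0.097],
    [0.02,0,0.097],
    [0.05,0,0.097],
    [0.09,0,0.097],
    [0.12,0,0.097],
    [0.14,0,0.097],
    [0.15,0,0.097],
    [0.155,0,0.097],
    [0.16,0,0.097],
    [0.16,0,0.097],
    [0.16,0,0.1],
    [0.16,0,0.103],
    [0.16,0,0.105],
    [0.16,0,0.105],
  ],
  turn=[
    [0,0,0],
    [0,0,0],
    [0,0,0],
    [0,0,0],
    [0,0,0],
    [0,0,0],
    [0,0,0],
    [0,0,0],
    [0,0,0],
    [0,0,0],
    [0,0,0],
    [0,0,0],
    [0,0,0],
    [0,0,0],
    [0,0,0],
    [0,0,0],
  ],
)

```text
t: 32.15
ee_pos: [0.666, -0.0406, 0.1567]
eef_rot: [3.141, 0.001, 0.11]
force: [-0.1, 0.2, -1.7]
grip_width: 0.726
grip_force: 39.3
```

Run:
```python
from h import *
s=r.read_state(); p=s["ee_pos"]; cc,sn=np.cos(YAW),np.sin(YAW); v=p-O; print("tcp desk",cc*v[0]+sn*v[1],-sn*v[0]+cc*v[1],p[2],s["force"])
for n in("scene","top"):
    c=snap(n); cv2.imwrite(f"pics/p_{n}.png",cv2.resize(c["color"][130:370,200:440,::-1],None,fx=2.2,fy=2.2))
```

```text
tcp desk -0.020098117503888097 0.0001281908371379625 0.15666694310850687 [-0.1174849   0.19328702 -1.72711172]
```

View pics/p_scene.png

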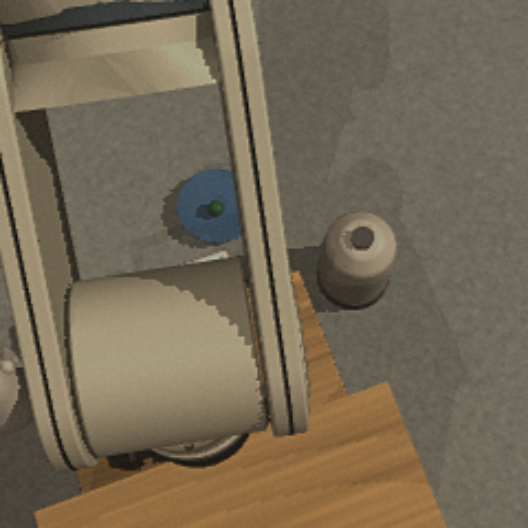

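The arm hides the holder in this view and the lamp at (357,262) is untouched. The wrist still carries the holder's weight (-1.7 N), so I'll lower to contact.

>>> move_arm(
  slide=[
    [0,0,0.001],
    [0,0,0.002],
    [0,0,0.003],
    [0,0,0.003],
    [0,0,0.003],
  ],
  turn=[
    [0,0,0],
    [0,0,0],
    [0,0,0],
    [0,0,0],
    [0,0,0],
  ],
)

```text
t: 32.75
ee_pos: [0.6665, -0.0406, 0.156]
eef_rot: [3.141, -0.0, 0.11]
force: [-1.3, 1.3, 4.9]
grip_width: 0.722
grip_force: 39.8
```

>>> move_arm(
  slide=[
    [0,0,0],
    [0,0,0],
    [0,0,0],
    [0,0,0],
    [0,0,0],
    [0,0,0],
    [0,0,-0.03],
    [0,0,-0.08],
    [0,0,-0.14],
    [0,0,-0.22],
    [0,0,-0.26],
    [-0.1,0.05,-0.28],
    [-0.2,0.15,-0.28],
    [-0.3,0.25,-0.28],
    [-0.35,0.35,-0.28],
    [-0.4,0.45,-0.28],
    [-0.4,0.5,-0.28],
    [-0.4,0.5,-0.28],
  ],
  turn=[
    [0,0,0],
    [0,0,0],
    [0,0,0],
    [0,0,0],
    [0,0,0],
    [0,0,0],
    [0,0,0],
    [0,0,0],
    [0,0,0],
    [0,0,0],
    [0,0,0],
    [0,0,0],
    [0,0,0],
    [0,0,0],
    [0,0,0],
    [0,0,0],
    [0,0,0],
    [0,0,0],
  ],
  claw=0,
)

```text
t: 34.55
ee_pos: [0.4938, -0.3141, 0.2972]
eef_rot: [3.139, -0.001, 0.108]
force: [0.7, 1.1, -0.4]
grip_width: 1.005
grip_force: 0.0
```

Run:
```python
from h import *
cc,sn=np.cos(YAW),np.sin(YAW)
for n in("scene","top"):
    c=snap(n); W=cloud(c); D=W-O; x=cc*D[...,0]+sn*D[...,1]; y=-sn*D[...,0]+cc*D[...,1]; z=W[...,2]
    cv2.imwrite(f"pics/e_{n}.png",c["color"][100:400,180:500,::-1])
    m=(abs(z-.205)<.004)&(x>-.06)&(x<-.006)&(abs(y)<.06)
    print(n,m.sum(),cv2.minAreaRect((np.c_[x[m],y[m]]*1000).astype(np.float32)),x[m].max(),np.median(z[m]))
    m=(x>-.02)&(x<.03)&(abs(y)<.11)&(abs(y)>.05)&(z>.1)&(z<.185)
    if m.sum()>30: print("drawers",m.sum(),np.median(x[m]))
    m=(x<-.06)&(x>-.135)&(abs(y)<.115)&(z>.07)&(z<.12); print(np.polyfit(x[m],z[m],1))
a,b=[cv2.imread(f"pics/e_{n}.png") for n in("scene","top")]; cv2.imwrite("pics/e.png",np.hstack([a,b]))
```

```text
scene 854 ((-24.2386474609375, 0.1543598175048828), (61.98602294921875, 36.61922073364258), 89.72911071777344) -0.0060318472865372365 0.20447088056237311
[0.00044457 0.08454078]
top 495 ((-24.05364418029785, 0.6660251617431641), (62.108482360839844, 35.38903045654297), 89.43364715576172) -0.006070031154350593 0.20506626238459105
drawers 476 0.002122810995561817
[0.00163713 0.08516656]
```

View pics/e.png

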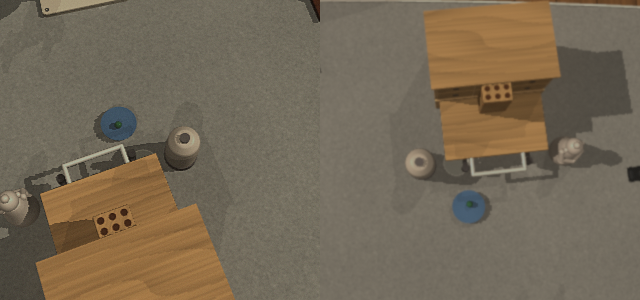

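The pictures show the holder upright and square on the level flap, about 5 mm from the drawer fronts. The saucer, lamp and figurine are where they were, and the arm is clear.

```bash
python3 -c "
from bench import r
print(r.sign_off())"
```

```text
the job is handed in; nothing more can be done
None
```

The desk is open and handed in: both supports are fully out, the flap was held all the way down and lies level on them, and the holder stands square about 5 mm from the drawer fronts, with the figurine, lamp, tin and saucer left alone.

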